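# Switch on and zero the kitchen scale under the empty pressure cooker

## Task

Get the counter scale ready for weighing into the empty pressure cooker that stands on it, pressing with the closed fingertips: first push down the raised, green-striped half of the grey rocker to switch the scale on, then push the yellow key all the way down so that it stays down, then press the blue key all the way down, keep it down for two seconds and let it come up again. Leave the red key alone, press nothing out of order, and do not lift or shift the cooker, the jar, the ladle or the spoon.

Things in the scene. Friction and masses are not known exactly. Their poses are not given: they have to be found in the camera images.
- scale: Fixed white counter scale, 360 x 290 mm; origin on the worktop, +x from its key console (at the robot's left) to its steel platform, +y along the row of keys. The console is the strip x = -200 to -100 mm, its top at 35 mm; four control units stand on it at x = -155 mm, y = 90, 30, -30 and -90 mm, in an order that differs each time. Platform top at 45 mm, from x = -78 to 158 mm.
- rocker_unit: Black bezel, 54 x 54 x 6 mm, of the grey rocker; origin at the centre of its underside, on the console's top; axes as the scale's. Rocker 48 mm along x, 34 mm wide, pivot line along y 12 mm above this origin. Its top is a shallow V: off, the +x half is level and the green-striped -x half slopes up to 20 mm above the console; on, the -x half is level at 12 mm and the other raised.
- rocker_press (a point): Point on top of the rocker's green-striped half, 18 mm from the pivot line towards -x; it moves with the rocker and sinks about 6 mm as it is switched on, to 12 mm above the console.
- rocker (a joint): Rocker angle, rad: 0 off, 0.35 fully on. Friction holds it wherever it is left; it may start up to 0.04 from off. About 2 to 3 N on the striped half move it.
- grams_unit: Black bezel, 54 x 54 x 6 mm, of the yellow key; origin at the centre of its underside, on the console's top.
- grams_top (a point): Centre of the yellow key's flat round top, 32 mm across; moves with the key. Up, it is 18 mm above the console, fully down 10 mm.
- grams (a joint): Yellow key's travel, m: 0 up, 0.008 fully down. About 3 N of friction and no spring: it stays where it is left.
- zero_unit: Black bezel, 54 x 54 x 6 mm, of the blue key; origin at the centre of its underside, on the console's top.
- zero_top (a point): Centre of the blue key's flat round top, 32 mm across; moves with the key. Up, it is 18 mm above the console, fully down 10 mm.
- zero (a joint): Blue key's travel, m: 0 up, 0.008 fully down. Sprung: begins to move at 1.6 N, fully down at 4.8 N, and comes up by itself.
- memory (a joint): Red key's travel, m: 0 up, 0.008 fully down. Same size and spring as the blue key; to be left alone.
- memory_top (a point): Centre of the red key's flat round top, 32 mm across.
- cooker: Loose, empty, open steel pressure cooker on the platform, 190 mm across, 120 mm high (rim 165 mm above the worktop); origin at the centre of its underside. A black long handle reaches 205 mm from its axis along its own +y, a short one 123 mm along -y, both 86 to 104 mm above its underside. It stays at least 75 mm from the key centres, handles included.
- jar: Loose open glass jar standing on the worktop beyond the scale's console, 92 mm across, 145 mm high; origin at the centre of its underside.
- ladle: Loose red plastic ladle lying on the worktop beyond the scale's console, its handle along its own x; bowl 88 mm across and 32 mm high, centred at x = 110 mm, handle end at x = -137 mm; origin on its underside.
- spoon: Loose wooden spoon lying on the worktop beyond the ladle and jar, to the left of the scale, 280 mm long along its own x, under 40 mm high; origin on its underside.
There are look-alikes about, which are no part of the job. Of the things shaped like the jar, the glass one is meant.

How it is judged:
On the way, in this order (a step that is already met when the one before it is completed fails the run):
1. The rocker is pushed on with the fingers (value of joint rocker above 0.28 rad and contact force between the fingers and rocker_unit above 0.3 N), for 0.1 s.
2. The yellow key is pushed fully down with the fingers (value of joint grams above 0.0065 m and contact force between the fingers and grams_unit above 0.3 N), for 0.1 s.
3. The blue key is held fully down with the fingers (value of joint zero above 0.0065 m and contact force between the fingers and zero_unit above 0.3 N), for 1.2 s.
At the end, for the whole second after the job is handed in: The rocker is on (beyond 0.28 of 0.35 rad), the yellow key is down (over 6 of 8 mm), the blue and red keys are up (within 1.5 mm), and cooker, jar, ladle and spoon are at rest within 20 mm of where they began (value of joint rocker above 0.28 rad and value of joint grams above 0.006 m and value of joint each of zero, memory below 0.0015 m and distance of each of cooker, jar, ladle, spoon from where it was at the start of the episode below 0.02 m and linear speed of each of cooker, jar, ladle, spoon below 0.02 m/s); the robot touches nothing.
It fails at once if The yellow key is pressed before the rocker is on (value of joint grams above 0.004 m and value of joint rocker below 0.25 rad).
It fails at once if The blue key is pressed before the rocker is on and the yellow key is down (value of joint zero above 0.004 m and (value of joint grams below 0.0055 m or value of joint rocker below 0.25 rad)).
It fails at once if The red key is pressed (value of joint memory above 0.004 m).
It fails at once if The cooker, jar, ladle or spoon is lifted, carried or shifted (distance of any of cooker, jar, ladle, spoon from where it was at the start of the episode above 0.02 m).
It fails at once if The cooker or the jar is tipped (angle between any of cooker, jar's own z axis and vertical above 0.25 rad).
It also fails if it takes over 48 s, if anything falls off the work surface, if the arm or the gripper's body presses on something with over 40 N, if the wrist force passes 120 N, or if a joint passes its speed limit or range.

## Robot

A 7-joint arm with a two-finger parallel gripper is mounted at the origin on the work surface. World frame = base frame: x ahead of the robot, y to its left, z up, the work surface at z = 0. Lengths are in m, angles in rad, forces in N, time in s.
With the tool pointing down it reaches from about 0.425 to 0.925 m from the base axis. Payload 6.8 kg.
Tool frame: the origin (TCP) lies midway between the tips of the shut fingers; the grasp point (between the pads) lies 19 mm behind it; x points along the fingers, y is the direction in which the jaws open and shut, and the axes are right-handed (so a half turn about x gives the same grasp; the last joint's range is limited). The gripper opens to 85 mm and grips with 20 to 120 N. Pads are 22 mm wide; open, the fingers measure 114 mm over their backs; the gripper's body (76 mm by 85 mm) begins 54 mm behind the grasp point. The pads swing forward as they close: fully open they stand 13 mm farther back than shut.
Start: joints at [1.187, 0.477, 0.022, 1.555, -0.011, 1.109, -0.083], TCP at [0.184, -0.65, 0.231] pointing down, gripper open.
Joint ranges: [-2.96, 2.96], [-0.34, 2.1], [-1.41, 1.46], [0.24, 2.44], [-1.37, 4.51], [0.17, 1.92], [-2.96, 2.96]. Speed limits (rad/s): [2.39, 2.39, 3.14, 3.14, 3.14, 3.14, 3.14].

## Interface

Orientations are given as a rotation vector (axis times angle).
In Python, from bench import r, viewer, nets gives the robot as it stands.
- The arm moves only by the shell command python3 -m pendant 'ROWS' [FORCE]. ROWS is JSON, one flat list of numbers, 5 for each row, row after row: the finger opening in mm, from 0 to 85.4, then the shift along the tool's x, y, z in mm, then the turn about the tool's x in rad. A call has 1 to 20 rows; each row shifts and turns the commanded pose from where the row before left it, along the tool's axes as they then stand; what a row does not reach is not made up. A row lasts 1/8 s, in which the tool goes at most 62.5 mm and 10.7 degrees, less where a joint would pass 70% of its speed; a pose out of reach is approached as far as the arm can. A call with a gripper value outside its range is refused whole. The fingers move at their own pace and stop on an object; FORCE is the grip in N (left out, the last holds). Time passes only in rows, so rows that do not move let the fingers close. It gives the time, the measured TCP pose, the force and the opening at its end, in the units of the state.
- r.get_obs(): the state, without advancing time (a new reading comes with each control period).
- viewer.grab_frame(name): name is "scene" or "top"; returns (picture, depth): 400x640x3 uint8, red, green, blue; 400x640 float32, m along the optical axis (not along the pixel's ray), 0 where there is no reading.
- viewer.calibration(name): a dict with "mtx" (3x3 intrinsics, pixels), "distortion" ([k1, k2, p1, p2, k3] as OpenCV has them; the pictures are not rectified), "world_to_cam" (4x4, takes a point from world to camera coordinates). Camera axes: x right, y up, looking along -z (the intrinsics and any distortion apply to the point x, -y, -z); pixel columns grow to the right and rows downward; lengths in m; the calibration is good to about 2 mm. A picture is of the moment at which its call begins. calibration takes no time and is no camera call.
- r.hand_in(): hands the job in, once; it reports no verdict.
Trained networks look in the newest picture that a camera, given by its name, has taken for a name from the list of things; names that differ only in an ending like _2 or _b are one class to them, and where a whole thing is asked for, a point or a joint stands for the part that bears it (a point fixed in the world has none). Each returns a list of dicts, best first, with "score" (0 to 1); they miss things now and then, are a little off and sometimes report something else, mostly with a low value. They report only what shows in the picture. A call takes as long as a camera call. They do not tell look-alikes from the thing itself.
- nets.look_for(name, camera): "location" ([x, y, z] in m, in world coordinates, good to about 4 mm: the middle of the surface that is visible of it).
- nets.silhouettes(name, camera): "mask" (400x640 bool, what is visible of it).
The state is a dict: "clock": time; "joints": joint angles; "qvel": joint speeds; "tau": joint torques, N m; "tcp_pos": TCP position; "orientation": TCP orientation; "contact_force": force on the tool from outside, world axes, zero at the start; "moment": the same for the moment, N m; "grip_width": finger opening in m.
Only numpy, scipy, OpenCV 4.12 (cv2) and the standard library are available. Lean on these libraries where they do the work, as an engineer would, in place of code of your own. Each camera call takes 0.05 s, during which the arm holds its last target. There are 200 camera calls.

## Working session

There is one attempt and no reset: what is moved stays moved. The work goes in short steps, Python scripts to look and compute and a shell command to move; the robot and the scene stay as the last step left them, time stands still between calls to the robot, and variables do not carry over. Pictures are saved under pics/ and viewed, about 8 in all and at most 12, crops included, and the job is handed in when it is done.

```bash
mkdir -p pics; ls; cat > h.py <<'E'
import numpy as np, cv2
from bench import r, viewer, nets
def world(cam,depth,uv):
    c=viewer.calibration(cam); K=np.array(c["mtx"]); D=np.array(c["distortion"]); T=np.linalg.inv(np.array(c["world_to_cam"]))
    uv=np.atleast_2d(np.array(uv,float))
    n=cv2.undistortPoints(uv.reshape(-1,1,2),K,D).reshape(-1,2)
    z=depth[uv[:,1].astype(int),uv[:,0].astype(int)]
    P=np.c_[n[:,0]*z,-n[:,1]*z,-z,np.ones(len(z))]
    return (P@T.T)[:,:3]
def pix(cam,P):
    c=viewer.calibration(cam); W=np.array(c["world_to_cam"]); P=np.atleast_2d(P)
    q=(np.c_[P,np.ones(len(P))]@W.T)[:,:3]*[1,-1,-1]
    return cv2.projectPoints(q,np.zeros(3),np.zeros(3),np.array(c["mtx"]),np.array(c["distortion"]))[0].reshape(-1,2)
E
python3 - <<'E'
from h import *
for n in("scene","top"):
    p,d=viewer.grab_frame(n); cv2.imwrite(f"pics/{n}0.png",p[:,:,::-1]); np.save(f"{n}0.npy",d)
np.set_printoptions(precision=4,suppress=True)
for cam in("top","scene"):
  for n in("rocker_press","grams_top","zero_top","memory_top","cooker","jar","ladle","spoon","scale"):
    print(cam,n,[(np.round(q["location"],3).tolist(),round(q["score"],2),pix(cam,q["location"]).astype(int).tolist()[0]) for q in nets.look_for(n,cam)][:4])
o=r.get_obs();print(o["clock"],o["tcp_pos"],o["orientation"],o["grip_width"])
E
```

```text
pics
top rocker_press [([0.563, 0.01, 0.043], 0.74, [372, 206]), ([0.683, 0.007, 0.055], 0.59, [373, 159]), ([0.56, 0.016, 0.051], 0.42, [370, 207])]
top grams_top [([0.684, 0.008, 0.057], 0.66, [373, 159])]
top zero_top [([0.508, 0.018, 0.057], 0.6, [370, 228])]
top memory_top [([0.621, 0.006, 0.054], 0.54, [374, 183]), ([0.56, 0.017, 0.047], 0.18, [370, 207])]
top cooker [([0.592, -0.221, 0.059], 0.57, [464, 194]), ([0.682, 0.009, 0.053], 0.45, [373, 160])]
top jar [([0.836, 0.09, 0.084], 0.84, [341, 98]), ([0.343, 0.051, 0.061], 0.78, [358, 294]), ([0.579, 0.15, 0.006], 0.58, [318, 202])]
top ladle [([0.729, 0.273, 0.016], 0.8, [272, 146])]
top spoon [([0.56, 0.367, 0.019], 0.96, [237, 208])]
top scale [([0.57, -0.077, 0.043], 0.7, [406, 203])]
scene rocker_press [([0.569, 0.02, 0.045], 0.71, [251, 198]), ([0.642, -0.197, 0.127], 0.43, [133, 189])]
scene grams_top [([0.692, 0.011, 0.051], 0.52, [244, 229])]
scene zero_top []
scene memory_top [([0.634, 0.012, 0.051], 0.45, [246, 213]), ([0.725, 0.272, 0.016], 0.32, [377, 245])]
scene cooker [([0.639, -0.194, 0.125], 0.77, [135, 190])]
scene jar [([0.859, 0.09, 0.099], 0.95, [284, 265]), ([0.612, 0.146, 0.098], 0.9, [309, 184]), ([0.392, 0.058, 0.092], 0.67, [268, 144]), ([0.46, 0.224, 0.112], 0.62, [337, 145])]
scene ladle [([0.723, 0.273, 0.018], 0.59, [378, 244])]
scene spoon [([0.654, 0.368, 0.013], 0.91, [415, 222])]
scene scale [([0.694, -0.101, 0.034], 0.83, [187, 241])]
1.0 [ 0.1838 -0.6495  0.2313] [ 2.0739  0.2877 -2.0738] 0.0855017179641238
```

View pics/top0.png

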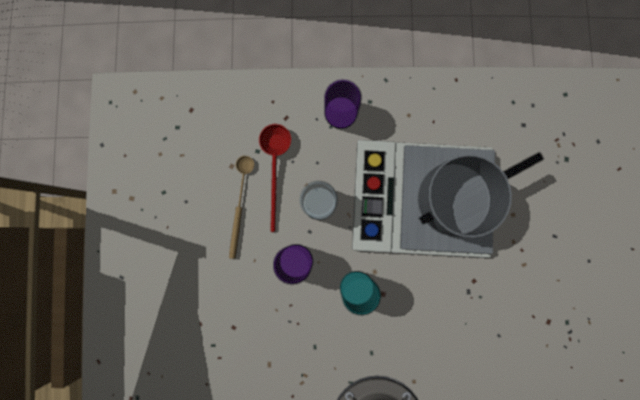

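View pics/scene0.png

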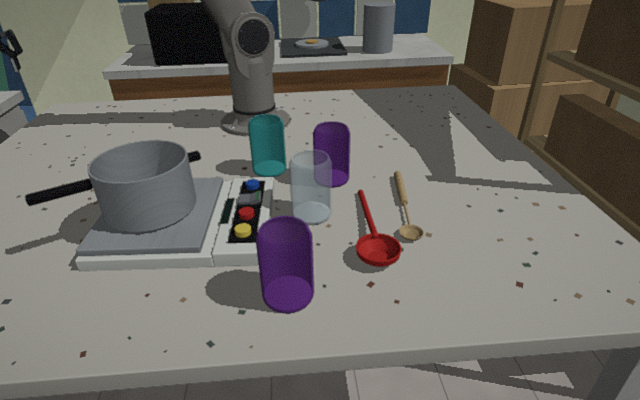

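The top view shows the scale console at the centre. From far to near: yellow key (375,160), red (374,184), grey rocker (372,207) with its stripe on the left, blue (371,230). The glass jar is at (319,201), and its look-alikes are purple (342,105), purple (293,264) and teal (360,293). The cooker is at (468,197). Next I'll measure the keys and crop in close.

```bash
python3 - <<'E'
from h import *
from scipy.spatial.transform import Rotation as R
np.set_printoptions(precision=4,suppress=True)
p=cv2.imread("pics/top0.png"); d=np.load("top0.npy")
crop=cv2.resize(p[130:265,335:470],None,fx=4.4,fy=4.4,interpolation=cv2.INTER_CUBIC); cv2.imwrite("pics/crop1.png",crop)
hsv=cv2.cvtColor(p,cv2.COLOR_BGR2HSV); yy,xx=np.mgrid[:400,:640]
box=(xx>357)&(xx<390)&(yy>145)&(yy<245)
def m(lo,hi): return box&(hsv[...,0]>=lo)&(hsv[...,0]<=hi)&(hsv[...,1]>130)&(hsv[...,2]>70)
C={}
for n,lo,hi in(("yellow",18,35),("red",0,8),("blue",100,130)):
    k=m(lo,hi); uv=np.c_[xx[k],yy[k]]; P=world("top",d,uv); C[n]=np.median(P,0); print(n,len(uv),uv.mean(0),P.mean(0),np.median(P,0))
g=box&(hsv[...,0]>40)&(hsv[...,0]<85)&(hsv[...,1]>60); print("green",g.sum(),np.c_[xx[g],yy[g]].mean(0))
if g.sum(): print(np.median(world("top",d,np.c_[xx[g],yy[g]]),0))
# line fit to scale y positions (yellow 90, red 30, rocker -30, blue -90)
s=np.array([.09,.03,-.09]); Q=np.array([C["yellow"],C["red"],C["blue"]]); A=np.c_[s,np.ones(3)]
co=np.linalg.lstsq(A,Q,rcond=None)[0]; print("dir",co[0],"res",(A@co-Q)*1e3)
ey=co[0,:2]/np.linalg.norm(co[0,:2]); ex=np.array([ey[1],-ey[0]]); rc=co[1,:2]-.03*ey
print("ex",ex,"rocker centre",rc,"press",rc-.018*ex)
for x in(-.018,.018): 
  q=np.r_[rc+x*ex,.05]; u=pix("top",q); print(u,world("top",d,np.round(u)))
o=r.get_obs(); print(R.from_rotvec(o["orientation"]).as_matrix())
k=(yy>120)&(yy<270)&(xx>400)&(xx<560); W=world("top",d,np.c_[xx[k],yy[k]]); print("max z",W[:,2].max(), "short handle", )
E
```

```text
yellow 144 [374.2986 159.6736] [0.6829 0.0065 0.0586] [0.6837 0.0064 0.053 ]
red 120 [373.3667 182.7083] [0.6244 0.009  0.053 ] [0.6238 0.0095 0.0537]
blue 130 [371.0923 229.5   ] [0.5048 0.0173 0.0604] [0.5037 0.0168 0.0533]
green 86 [373.5465 199.593 ]
[0.5696 0.0279 0.0427]
dir [ 1.0005 -0.0583 -0.0009] res [[ 0.0162 -0.154   0.2545]
 [-0.0243  0.231  -0.3818]
 [ 0.0081 -0.077   0.1273]]
ex [-0.0581 -0.9983] rocker centre [0.5638 0.0132] press [0.5648 0.0312]
[[364.8924 206.0346]] [[0.5037 0.1365 1.0742]]
[[378.9761 206.785 ]] [[ 0.5625 -0.0057  0.0433]]
[[ 0.      0.2723 -0.9622]
 [-0.     -0.9622 -0.2723]
 [-1.      0.     -0.    ]]
max z 1.0741935974268009 short handle
```

View pics/crop1.png

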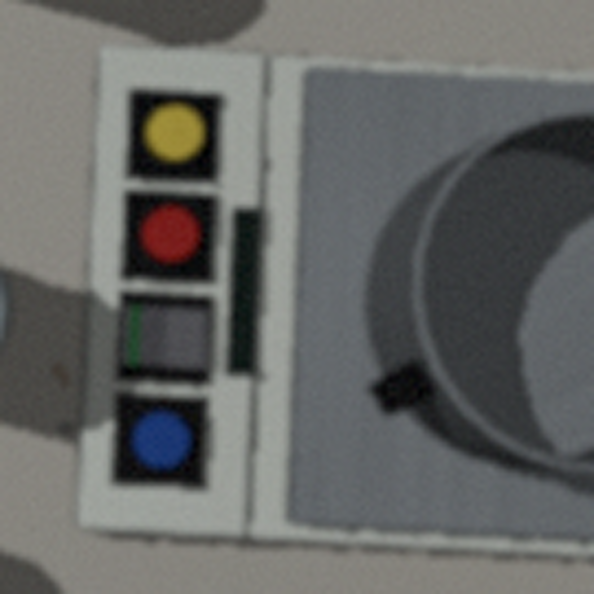

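The crop confirms the choice. The rocker is third from the far side, with its green stripe towards the jar, and no other rocker or yellow or blue key is in view. I'll move above it at safe height with the fingers shut.

```bash
python3 -m pendant '[0,-15,-15,-15,0, 0,-15,-30,-30,0, 0,0,-31,-31,0, 0,0,-31,-31,0, 0,0,-31,-31,0, 0,0,-31,-31,0, 0,0,-31,-31,0, 0,0,-31,-31,0, 0,0,-31,-31,0, 0,0,-31,-31,0, 0,0,-31,-31,0, 0,0,-31,-31,0, 0,0,-31,-31,0, 0,0,-31,-31,0, 0,0,-31,-31,0, 0,0,-31,-31,0, 0,0,-31,-31,0, 0,0,-31,-31,0, 0,0,-11,-11,0, 0,0,0,0,0]' 30
cat > go.py <<'E'
import sys
from h import *
from scipy.spatial.transform import Rotation as R
np.set_printoptions(precision=4,suppress=True)
o=r.get_obs(); M=R.from_rotvec(o["orientation"]).as_matrix()
t=np.array([float(a) for a in sys.argv[1:4]])
print(o["clock"],o["tcp_pos"],o["contact_force"],o["grip_width"]); print(M); print("shift mm",M.T@(t-o["tcp_pos"])*1e3)
E
python3 go.py .5648 .0312 .053
```

```text
clock: 3.5
tcp_pos: [0.5644, 0.0332, 0.2618]
orientation: [2.073, 0.29, -2.072]
contact_force: [-0.4, -0.2, -0.0]
grip_width: 0.0002
3.5 [0.5644 0.0332 0.2618] [-0.4468 -0.2183 -0.0016] 0.00015336896890905994
[[ 0.0004  0.2746 -0.9616]
 [-0.0001 -0.9616 -0.2746]
 [-1.      0.0002 -0.0004]]
shift mm [208.81     1.994    0.2667]
```

```bash
python3 -m pendant '[0,40,2,0,0, 0,50,0,0,0, 0,50,0,0,0, 0,30,0,0,0, 0,10,0,0,0, 0,0,0,0,0]'
python3 go.py .5648 .0312 .053
python3 - <<'E'
from h import *
a,_=viewer.grab_frame("top"); b,_=viewer.grab_frame("scene")
c=np.hstack([cv2.resize(a[140:250,310:420],(560,560))[:,:400],cv2.resize(b[120:280,190:310],(400,533))[:560].repeat(1,0)[:533]]) if 0 else None
x=cv2.resize(a[140:250,325:405],(400,550),interpolation=cv2.INTER_CUBIC); y=cv2.resize(b[140:250,210:290],(400,550),interpolation=cv2.INTER_CUBIC)
cv2.imwrite("pics/near1.png",np.hstack([x,y])[:,:,::-1])
E
```

```text
clock: 4.25
tcp_pos: [0.5651, 0.029, 0.0817]
orientation: [2.074, 0.286, -2.074]
contact_force: [0.2, -0.9, -0.6]
grip_width: 0.0001
4.25 [0.5651 0.029  0.0817] [ 0.16   -0.9019 -0.6468] 7.660449770980233e-05
[[-0.      0.2711 -0.9626]
 [-0.0007 -0.9625 -0.2711]
 [-1.      0.0006  0.0002]]
shift mm [28.7479 -2.2359 -0.2878]
```

View pics/near1.png

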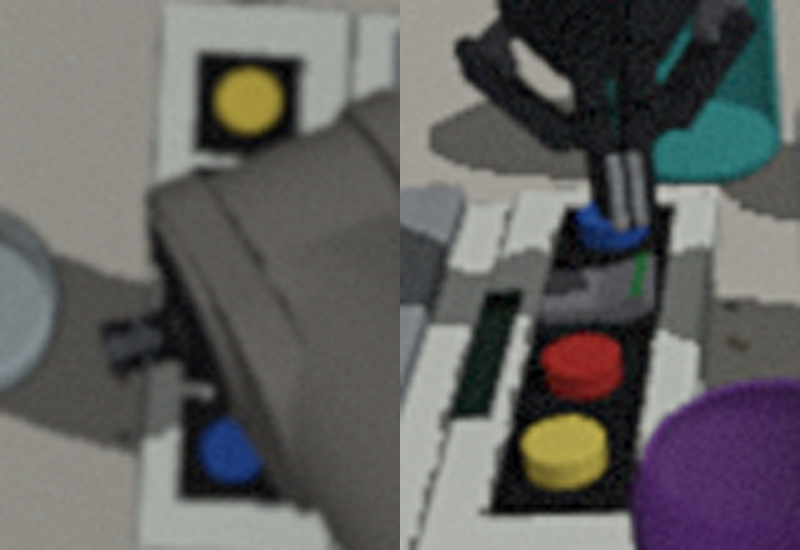

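The left crop shows the wrist over the console between the yellow key (248,100) and the blue key (232,450). In the right crop the shut fingertips (628,220) hang above the green-striped half (640,275). I'll press down gently.

```bash
python3 -m pendant '[0,12,-2,0,0, 0,7,0,0,0, 0,5,0,0,0, 0,4,0,0,0, 0,3,0,0,0, 0,2,0,0,0, 0,1,0,0,0, 0,0,0,0,0, 0,0,0,0,0]'
python3 go.py .5648 .0312 .047
```

```text
clock: 5.48
tcp_pos: [0.5648, 0.0315, 0.0473]
orientation: [2.074, 0.287, -2.074]
contact_force: [0.6, 0.2, 2.4]
grip_width: 0.0002
5.475 [0.5648 0.0315 0.0473] [0.6252 0.177  2.3995] 0.0002378711536095149
[[ 0.0002  0.2719 -0.9623]
 [-0.0004 -0.9623 -0.2719]
 [-1.      0.0004 -0.0001]]
shift mm [0.3103 0.2993 0.0745]
```

```bash
python3 -m pendant '[0,1,0,0,0, 0,1,0,0,0, 0,1,0,0,0, 0,0,0,0,0, 0,0,0,0,0]'; python3 go.py .6837 .0065 .053
```

```text
clock: 6.1
tcp_pos: [0.565, 0.0315, 0.0467]
orientation: [2.074, 0.285, -2.073]
contact_force: [-8.2, -1.8, 24.7]
grip_width: -0.0002
6.1 [0.565  0.0315 0.0467] [-8.2487 -1.8187 24.6698] -0.00018037188974023664
[[ 0.0008  0.2718 -0.9624]
 [-0.0015 -0.9624 -0.2718]
 [-1.      0.0017 -0.0004]]
shift mm [  -6.1361   56.3282 -107.4544]
```

The force jumped to 25 N at z 0.0467, so the rocker is against its stop. I'll lift, move over the yellow key and look.

```bash
python3 -m pendant '[0,-10,0,0,0, 0,-40,0,0,0, 0,0,19,-36,0, 0,0,19,-36,0, 0,0,18,-35,0, 0,0,0,0,0, 0,0,0,0,0]'; python3 go.py .6837 .0065 .053
python3 - <<'E'
from h import *
a,_=viewer.grab_frame("top"); b,_=viewer.grab_frame("scene")
x=cv2.resize(a[140:250,325:405],(400,550),interpolation=cv2.INTER_CUBIC); y=cv2.resize(b[140:250,210:290],(400,550),interpolation=cv2.INTER_CUBIC)
cv2.imwrite("pics/near2.png",np.hstack([x,y])[:,:,::-1])
E
```

```text
clock: 6.98
tcp_pos: [0.6817, 0.0072, 0.0936]
orientation: [2.072, 0.288, -2.076]
contact_force: [-0.3, -0.3, -0.5]
grip_width: -0.0002
6.975 [0.6817 0.0072 0.0936] [-0.2915 -0.2756 -0.5071] -0.00023726623974636293
[[-0.0019  0.2723 -0.9622]
 [-0.0001 -0.9622 -0.2723]
 [-1.     -0.0004  0.0018]]
shift mm [40.6203  1.1933 -1.7682]
```

View pics/near2.png

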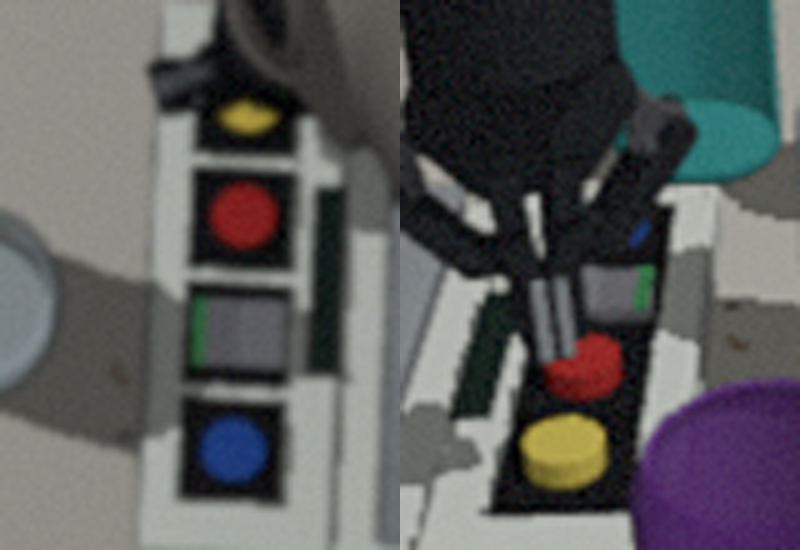

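The rocker now reads on: the striped half (200,330 left, 645,287 right) lies level and looks brighter. The yellow key is still up under the tips, which are at (556,355). I'll press it now.

```bash
python3 -m pendant '[0,20,1,-2,0, 0,10,0,0,0, 0,6,0,0,0, 0,4,0,0,0, 0,3,0,0,0, 0,3,0,0,0, 0,2,0,0,0, 0,2,0,0,0, 0,0,0,0,0, 0,0,0,0,0]'; python3 go.py .5037 .0168 .053
```

```text
clock: 8.32
tcp_pos: [0.685, 0.0068, 0.0451]
orientation: [2.074, 0.287, -2.074]
contact_force: [-4.1, -0.6, 7.5]
grip_width: 0.0003
8.325 [0.685  0.0068 0.0451] [-4.0952 -0.608   7.5116] 0.00025197785739504875
[[-0.      0.2722 -0.9622]
 [-0.0002 -0.9622 -0.2722]
 [-1.      0.0002  0.0001]]
shift mm [ -7.8711 -58.9749 171.7253]
```

One more push to make sure it bottoms out. Then I'll lift and go over to the blue key.

```bash
python3 -m pendant '[0,1,0,0,0, 0,1,0,0,0, 0,0,0,0,0]'; python3 -m pendant '[0,-10,0,0,0, 0,-38,0,0,0, 0,0,-12,34,0, 0,0,-12,34,0, 0,0,-12,34,0, 0,0,-12,34,0, 0,0,-11,34,0, 0,0,0,0,0, 0,0,0,0,0]'; python3 go.py .5037 .0168 .053
python3 - <<'E'
from h import *
a,_=viewer.grab_frame("top"); b,_=viewer.grab_frame("scene")
x=cv2.resize(a[140:250,325:405],(400,550),interpolation=cv2.INTER_CUBIC); y=cv2.resize(b[140:250,210:290],(400,550),interpolation=cv2.INTER_CUBIC)
cv2.imwrite("pics/near3.png",np.hstack([x,y])[:,:,::-1])
E
```

```text
clock: 8.7
tcp_pos: [0.6851, 0.0068, 0.045]
orientation: [2.074, 0.287, -2.073]
contact_force: [-10.3, -1.0, 20.4]
grip_width: -0.0001
clock: 9.82
tcp_pos: [0.5068, 0.0173, 0.0908]
orientation: [2.076, 0.288, -2.072]
contact_force: [-0.0, 0.7, 0.2]
grip_width: -0.0001
9.825 [0.5068 0.0173 0.0908] [-0.0164  0.6538  0.1922] -0.00013945795368705378
[[ 0.0021  0.2721 -0.9623]
 [ 0.0003 -0.9623 -0.2721]
 [-1.      0.0003 -0.0021]]
shift mm [37.7483 -0.399   3.1858]
```

View pics/near3.png

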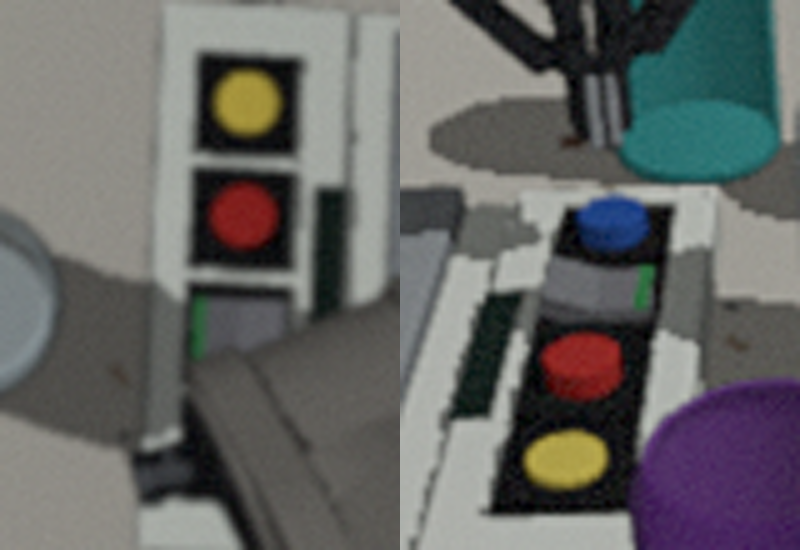

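The yellow key (567,458 right) now sits flush, while the red key (582,367) is still up and the rocker is on. I'll press the blue key and hold it.

```bash
python3 -m pendant '[0,20,0,3,0, 0,10,0,0,0, 0,6,0,0,0, 0,4,0,0,0, 0,3,0,0,0, 0,3,0,0,0, 0,2,0,0,0, 0,1,0,0,0, 0,0,0,0,0, 0,0,0,0,0]'
```

```text
clock: 11.18
tcp_pos: [0.503, 0.0165, 0.0445]
orientation: [2.074, 0.286, -2.072]
contact_force: [-12.5, -1.9, 40.4]
grip_width: 0.0
```

It's at the stop, with more force than needed. I'll ease off 1 mm and hold for 2 s.

```bash
python3 -m pendant '[0,-1,0,0,0, 0,0,0,0,0, 0,0,0,0,0, 0,0,0,0,0, 0,0,0,0,0, 0,0,0,0,0, 0,0,0,0,0, 0,0,0,0,0, 0,0,0,0,0, 0,0,0,0,0, 0,0,0,0,0, 0,0,0,0,0, 0,0,0,0,0, 0,0,0,0,0, 0,0,0,0,0, 0,0,0,0,0, 0,0,0,0,0]'
```

```text
clock: 13.3
tcp_pos: [0.5031, 0.0165, 0.0447]
orientation: [2.074, 0.286, -2.072]
contact_force: [-8.7, -0.8, 29.7]
grip_width: 0.0003
```

```bash
python3 -m pendant '[0,-10,0,0,0, 0,-40,0,0,0, 0,-50,0,0,0, 0,-50,0,0,0, 0,-50,0,0,0, 0,-10,20,20,0, 0,0,30,30,0, 0,0,30,30,0, 0,0,30,30,0, 0,0,30,30,0, 0,0,30,30,0, 0,0,30,30,0, 0,0,30,30,0, 0,0,15,15,0, 0,0,0,0,0, 0,0,0,0,0]'
python3 - <<'E'
from h import *
np.set_printoptions(precision=4,suppress=True)
a,d=viewer.grab_frame("top"); b,e=viewer.grab_frame("scene")
p0=cv2.imread("pics/top0.png")
s0=cv2.imread("pics/scene0.png"); 
print("diff top", np.argwhere(cv2.absdiff(cv2.blur(p0,(3,3)),cv2.blur(a[:,:,::-1].copy(),(3,3))).max(2)[60:270,220:560]>50).shape)
d0=np.load("top0.npy")
for n,u in(("yellow",(374,160)),("red",(373,183)),("blue",(371,230))):
    k=lambda D:np.median(world("top",D,[(u[0]+i,u[1]+j) for i in(-2,-1,0,1,2) for j in(-2,-1,0,1,2)])[:,2]); print(n,k(d0),k(d))
for n in("cooker","jar","ladle","spoon"): print(n,[np.round(q["location"],3).tolist() for q in nets.look_for(n,"top")][:3])
x=a[60:270,220:560]; y=b[130:280,20:440]
x=cv2.resize(x,(486,300)); y=cv2.resize(b[140:250,210:290],(300,412),interpolation=cv2.INTER_CUBIC)
o=np.zeros((412,790,3),np.uint8); o[:300,:486]=x; o[:,488:788]=y; cv2.imwrite("pics/final.png",o[:,:,::-1])
print(r.get_obs()["contact_force"],r.get_obs()["clock"])
E
```

```text
clock: 15.3
tcp_pos: [0.3341, -0.2851, 0.2523]
orientation: [2.074, 0.289, -2.073]
contact_force: [0.4, 0.6, -0.1]
grip_width: -0.0005
diff top (0, 2)
yellow 0.0530109856082126 0.04597469528883824
red 0.05377295563547135 0.05340617916769408
blue 0.05340914194653035 0.05409484830340494
cooker [[0.59, -0.224, 0.06], [0.505, 0.02, 0.058]]
jar [[0.419, 0.217, 0.027], [0.837, 0.089, 0.084], [0.579, 0.15, 0.007]]
ladle [[0.728, 0.271, 0.018], [0.59, -0.223, 0.061]]
spoon [[0.557, 0.366, 0.019], [0.687, 0.006, 0.048]]
[ 0.2187  0.6979 -0.2535] 15.6
```

View pics/final.png

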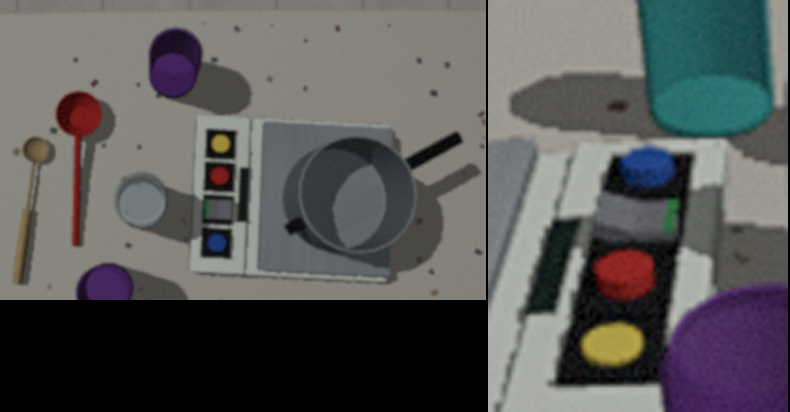

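The final picture shows the rocker on (672,215), yellow down (612,343), and red (625,272) and blue (648,165) up. The cooker, jar, ladle and spoon are where they were, and the arm is clear, so I'm handing in.

```bash
python3 -c "
from bench import r
print(r.hand_in())"
```

```text
the job is handed in; nothing more can be done
None
```

The job is handed in, and all three presses were done in order with the shut fingertips. I switched the rocker on (it reached its stop at 25 N), pushed the yellow key fully down (20 N), then held the blue key down for just over 2 s and released it.

**Last checks:**
- **Keys:** Yellow's top dropped from 53.0 to 46.0 mm above the worktop. It went to its stop under the finger, and the depth reading is noisy by about 1 mm. Red and blue are up, within 1 mm of their starting heights.
- **Rocker:** it shows on in both camera views. I judged this by eye and by the force at the stop, not by measuring its angle.
- **Loose objects:** the top view shows no change around the cooker, jar, ladle and spoon. The network positions agree to within about 3 mm.
- **Arm and time:** the arm is clear with no contact, and the clock read 15.6 s.

**Disagreement:** the force peaked at about 40 N on the fingertips when the blue key reached its stop. I eased off to about 30 N for the hold. The 40 N limit covers the arm and gripper body, and neither was seen touching anything.

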